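Put the press tampers back with their die sets

ROBOT

A 7-joint arm with a two-finger parallel gripper is mounted at the origin on the work surface. World frame = base frame: x ahead of the robot, y to its left, z up, the work surface at z = 0. Lengths are in m, angles in rad, forces in N, time in s.
With the tool pointing down it reaches from about 0.4 to 0.85 m from the base axis. Payload 4.5 kg.
Tool frame: the origin (TCP) lies at the very end of the fingers, on their centre line; the grasp point (between the pads) lies 19 mm behind it (grip_point_offset is the distance from the TCP to the grasp point, in m); z points along the fingers, y is the line along which they close (so a half turn about z gives the same grasp; the last joint's range is limited). The gripper opens to 88 mm and grips with 3 to 60 N. Pads are 18 mm wide; open, the fingers measure 123 mm over their backs; the gripper's body (75 mm by 187 mm) begins 45 mm behind the grasp point.
Start: joints at [1.257, 0.689, -0.195, 1.565, 0.157, 0.902, -0.215], TCP at [0.213, -0.588, 0.239] pointing down, gripper open.
Joint ranges: [-3.01, 3.01], [-0.46, 2.08], [-1.47, 1.51], [0.13, 2.56], [-1, 4.14], [0.04, 2.09], [-2.66, 2.66]. Speed limits (rad/s): [2.57, 2.57, 3.14, 3.14, 3.14, 3.14, 3.14].

INTERFACE

Orientations are given as a unit quaternion [x, y, z, w].
In Python, from plant import get_state, snapshot, camera_params, finish_job, grip_point_offset gives the robot as it stands.
- The arm moves only by the tool step_hand, called after "Call:" as a command line: name --argument value ..., lists and objects as JSON in quotes. Schema: {"type":"object","properties":{"rows":{"type":"array","items":{"type":"number"},"minItems":7,"maxItems":70},"squeeze":{"type":"number"},"only":{"type":"string"},"quiet":{"type":"boolean"},"lines":{"type":"string"}},"required":["rows"],"additionalProperties":false}. rows is one flat list of numbers that holds 1 to 10 rows one after another, with no inner brackets; each row has 7 numbers: the opening from 0.0 (shut) to 1.0 (fully open), then dx, dy, dz in units of 50 mm, then a rotation vector rx, ry, rz in rad; each row is the pose to reach, as a shift and turn from the pose commanded when the call began, along the tool's axes at that moment; what a row does not reach only later rows make up. A row lasts 1/10 s, in which the tool goes at most 0.05 m and 0.15 rad, less where a joint would pass 70% of its speed; a pose out of reach is approached as far as the arm can. The fingers move at their own pace and stop on an object; squeeze is the grip in N (left out, the last holds). Time passes only in rows, so rows that do not move let the fingers close. The tool returns the time, the measured TCP pose, the force, the opening and the grip force at its end. only (a regular expression) keeps the lines of the reply that match it, lines (a string "A,B") keeps lines A to B, and quiet returns only ok. Input that does not fit is refused with a message, and nothing moves.
- get_state(): the state, without advancing time (a new reading comes with each control period).
- snapshot(name): name is "scene" or "top"; returns (picture, depth): 480x640x3 uint8, red, green, blue; 480x640 float32, m along the optical axis (not along the pixel's ray), 0 where there is no reading.
- camera_params(name): a dict with "fx", "fy", "cx", "cy" (pixels), "rvec" (rotation vector, rad) and "tvec" (3), from world to camera coordinates, as OpenCV has them. Camera axes: x right, y down, z forward; pixel columns grow to the right and rows downward; lengths in m; the calibration is good to about 2 mm. A picture is of the moment at which its call begins. camera_params takes no time and is no camera call.
- finish_job(): hands the job in; it is judged then, once.
The state is a dict: "clock": time; "q": joint angles; "qd": joint speeds; "joint_torque": joint torques, N m; "tool_pos": TCP position; "eef_rot": TCP orientation; "contact_force": force on the tool from outside, world axes, zero at the start; "moment": the same for the moment, N m; "opening": opening from 0.0 (shut) to 1.0 (fully open); "finger_force": force on a finger pad.
Only numpy, scipy, OpenCV 4.12 (cv2) and the standard library are available. Lean on these libraries where they do the work, as an engineer would, in place of code of your own. Each camera call takes 0.05 s, during which the arm holds its last target. There are 200 camera calls.

TASK

The three steel press tampers have been cleaned and left on the bench: put each one back in the tray that holds the die ring its head fits, lying flat and straight along the empty long compartment. Their heads are heavy, so take each by the rod at its balance point, carry it level and set it down rather than letting it drop. Leave the sample tube, the sample cup and the brush where they are.

Things in the scene. Friction and masses are not known exactly. Their poses are not given: they have to be found in the camera images.
- tamper_small: Small press tamper, loose, lying level on its side, 100 g, 113 long: heavy steel head 20 diameter, 20 thick; bare steel rod 10 diameter, 75 long; light black hexagonal knob 20 across flats, 18 thick, stops rolling. Origin: balance point on the rod's axis, 10 above what it lies on, 38.1 behind the head's face; knob end 74.9 behind the origin. x along the rod to the head, z up. Sizes in mm.
- tamper_medium: Medium press tamper, loose, lying level on its side, 200 g, 123 long: heavy steel head 30 diameter, 20 thick; bare steel rod 12 diameter, 85 long; light black hexagonal knob 30 across flats, 18 thick, stops rolling. Origin: balance point on the rod's axis, 15 above what it lies on, 38.1 behind the head's face; knob end 84.9 behind the origin. x along the rod to the head, z up. Sizes in mm.
- tamper_large: Large press tamper, loose, lying level on its side, 340 g, 133 long: heavy steel head 40 diameter, 20 thick; bare steel rod 14 diameter, 95 long; light black hexagonal knob 40 across flats, 18 thick, stops rolling. Origin: balance point on the rod's axis, 20 above what it lies on, 39.3 behind the head's face; knob end 93.7 behind the origin. x along the rod to the head, z up. Sizes in mm.
- tray_small: Metal tray of the small set, fixed, 156 x 156 mm, floor 3 thick, walls 10 high. 8 high divider along y at x +15. Beyond it (+x) fixed: steel die ring, bore 21, outside 34, top 33 up, at x +46, y +34; two stacked discs 20 diameter, top 15 up, at x +46, y -40. On the -x side the empty long compartment, grey-lined, 88 (x) by 150 (y), middle at x -31, y 0. Origin: underside centre, z up.
- tray_medium: Metal tray of the medium set, fixed, 156 x 156 mm, floor 3 thick, walls 10 high. 8 high divider along y at x +15. Beyond it (+x) fixed: steel die ring, bore 31, outside 44, top 33 up, at x +46, y +34; two stacked discs 30 diameter, top 15 up, at x +46, y -40. On the -x side the empty long compartment, grey-lined, 88 (x) by 150 (y), middle at x -31, y 0. Origin: underside centre, z up.
- tray_large: Metal tray of the large set, fixed, 156 x 156 mm, floor 3 thick, walls 10 high. 8 high divider along y at x +15. Beyond it (+x) fixed: steel die ring, bore 41, outside 54, top 33 up, at x +46, y +34; two stacked discs 40 diameter, top 15 up, at x +46, y -40. On the -x side the empty long compartment, grey-lined, 88 (x) by 150 (y), middle at x -31, y 0. Origin: underside centre, z up.
- sample_tube: Bystander, loose: a closed sample tube standing upright, 29 mm diameter, 115 mm tall, soil inside, wine-coloured screw cap 34 mm wide. Origin: centre of its foot.
- sample_cup: Bystander, loose: a filled black plastic sample cup standing on the bench, 44 mm diameter, 22 mm tall. Origin: centre of its foot.
- brush: Bystander, loose: a flat bench brush lying down, wooden handle, dark bristles, 143 mm long, 26 mm wide, 11 mm high. Origin: on the bench near its ferrule; x along it towards the bristles (55 mm), the handle's end 88 mm the other way.
There are look-alikes about, which are no part of the job. Leave any green or yellow look-alike of the tamper_large alone.

How it is judged:
By the outcome, as a careful person would: the job done as asked, in the order asked, and still so for the second after the job is handed in, with the robot touching nothing.
It also fails if it takes over 96 s, if anything falls off the work surface, if the arm or the gripper's body presses on something with over 40 N, if the wrist force passes 120 N, or if a joint passes its speed limit or range.

## Working session

There is one attempt and no reset: what is moved stays moved. The work goes in short steps, Python scripts to look and compute and a tool call to move; the robot and the scene stay as the last step left them, time stands still between calls to the robot, and variables do not carry over. Pictures are saved under pics/ and viewed, at most 14 in all, crops included, and the job is handed in when it is done.

```bash
ls; mkdir -p pics
```

Run:
```python
from plant import *
import cv2,numpy as np
for n in("scene","top"):
    p,d=snapshot(n);cv2.imwrite(f"pics/{n}0.png",p[:,:,::-1]);np.save(f"{n}0d.npy",d);print(camera_params(n))
print(get_state(),grip_point_offset)
```

```text
pics
{'fx': 490.8116960217497, 'fy': 490.8116960217497, 'cx': 314.6856688157204, 'cy': 244.51161566314212, 'rvec': array([ 1.93224312,  1.66541309, -0.59400081]), 'tvec': array([-0.14028103, -0.31067279,  1.37034407])}
{'fx': 533.297900204145, 'fy': 533.297900204145, 'cx': 316.64298294317956, 'cy': 238.2317059382014, 'rvec': array([ 2.19131463, -2.20197519,  0.11433616]), 'tvec': array([0.04339311, 0.45972399, 1.13116669])}
{'clock': 0.1, 'q': array([ 1.25681575,  0.68990987, -0.19452186,  1.56621227,  0.15728451,
        0.90250538, -0.21510131]), 'qd': array([ 0.00176391, -0.00150275, -0.00035479, -0.00278469, -0.00028897,
       -0.00224004,  0.00108418]), 'joint_torque': array([-4.57604678e-03, -5.28506970e+01, -1.27167564e+00, -1.53838277e+01,
       -5.24763926e-02,  1.96380155e-03,  7.44197996e-05]), 'tool_pos': array([ 0.21278094, -0.58707015,  0.23799158]), 'eef_rot': array([ 9.84913329e-01,  1.73046405e-01, -1.94154682e-04, -7.99689906e-04]), 'contact_force': array([ 0.01376965,  0.20228045, -0.21973918]), 'moment': array([-0.05443929, -0.00111532,  0.01191611]), 'finger_force': 0.0, 'opening': 1.0037326979483816} 0.0187
```

View pics/top0.png

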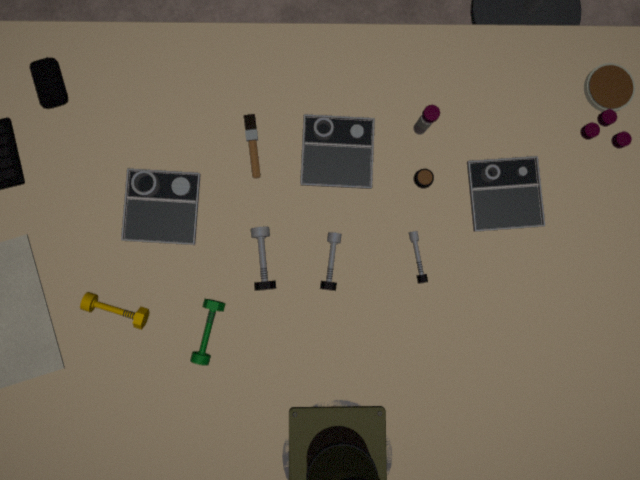

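View pics/scene0.png

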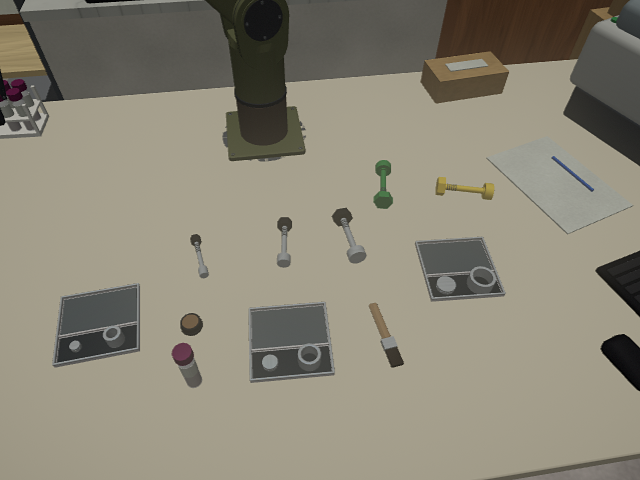

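Create h.py:
```python
import cv2,numpy as np
from plant import *
from scipy.spatial.transform import Rotation as R
def cast(n,uv,z):
    c=camera_params(n);M=R.from_rotvec(c["rvec"]).as_matrix();t=c["tvec"]
    uv=np.atleast_2d(uv).astype(float)
    r=np.c_[(uv[:,0]-c["cx"])/c["fx"],(uv[:,1]-c["cy"])/c["fy"],np.ones(len(uv))]@M
    o=-M.T@t
    return o+r*((z-o[2])/r[:,2])[:,None]
def diffmask(p):
    lab=cv2.cvtColor(p,cv2.COLOR_RGB2LAB).astype(np.float32)
    bg=cv2.medianBlur(cv2.cvtColor(p,cv2.COLOR_RGB2LAB),5)
    bg=np.median(lab[200:300,200:450].reshape(-1,3),0)
    return (np.linalg.norm((lab-bg)*[0.6,2,2],axis=2)>20).astype(np.uint8)
def blob(p,uv):
    m=diffmask(p);n,l,s,c=cv2.connectedComponentsWithStats(m)
    y,x=np.nonzero(l);d=np.hypot(x-uv[0],y-uv[1]);k=l[y[d.argmin()],x[d.argmin()]]
    ys,xs=np.nonzero(l==k);return np.c_[xs,ys]
def tamper(n,p,uv,r,L,bal):
    """axis fit in plane z=r: returns origin xy, yaw of head direction (head = brighter end)"""
    uvs=blob(p,uv);P=cast(n,uvs,r)[:,:2];c=P.mean(0)
    a=np.linalg.svd(P-c,full_matrices=False)[2][0]
    for _ in range(3):
        s=(P-c)@a;lo,hi=np.percentile(s,[.3,99.7]);w=hi-lo
        k=(s>lo+.22*w)&(s<hi-.22*w);Q=P[k];c=Q.mean(0);a=np.linalg.svd(Q-c)[2][0]
    s=(P-c)@a;lo,hi=s.min(),s.max();g=p[uvs[:,1],uvs[:,0]].astype(float).mean(1)
    if g[s>hi-.012].mean()<g[s<lo+.012].mean(): a=-a;lo,hi=-hi,-lo;s=-s
    d=(P-c)@np.array([-a[1],a[0]])
    wid=lambda k:np.ptp(d[k])*1e3
    o=c+a*((lo+hi)/2+L/2-bal)
    return o,np.arctan2(a[1],a[0]),(hi-lo)*1e3,wid(s>hi-.018),wid(s<lo+.018),np.linalg.norm(o)
T=dict(small=(.010,.113,.0381),medium=(.015,.123,.0381),large=(.020,.133,.0393))
```

Run:
```python
from h import *
p=cv2.imread("pics/top0.png")[:,:,::-1].copy()
for n,uv in dict(large=(262,258),medium=(331,260),small=(418,257)).items():
    print(n,*[np.round(v,4) for v in tamper("top",p,uv,*T[n])])
for n,uv in dict(left=(126,215),mid=(304,160),right=(472,200)).items():
    b=blob(p,uv);h=cv2.convexHull(b.astype(np.int32))
    W=cast("top",h[:,0],.010)[:,:2]
    rc=cv2.minAreaRect((W*1000).astype(np.float32));print(n,rc)
    g=cv2.cvtColor(p,cv2.COLOR_RGB2GRAY)
sc=cv2.imread("pics/scene0.png")
c=np.vstack([cv2.convertScaleAbs(cv2.resize(cv2.imread("pics/top0.png")[95:300,110:550],(800,373),interpolation=3),alpha=1.7),np.zeros((4,800,3),np.uint8)])
cv2.imwrite("pics/crop.png",c)
# ring outer diameters at z=.033
for n,(x,y) in dict(left=(145,183),mid=(324,128),right=(492,173)).items():
    g=cv2.cvtColor(p,cv2.COLOR_RGB2GRAY)[y-18:y+18,x-18:x+18]
    print(n,g[18],g[:,18])
```

```text
large [0.4448 0.1602] 0.0903 135.108 39.4167 46.8074 0.4727
medium [0.4342 0.0079] -0.1272 124.5766 29.7726 35.3449 0.4343
small [ 0.4369 -0.1747] 0.1807 113.7904 19.3946 23.56 0.4705
left ((531.500732421875, 377.1429443359375), (158.79071044921875, 157.7728271484375), 86.38138580322266)
mid ((652.467529296875, -5.3831329345703125), (157.8937225341797, 159.0880584716797), 87.05493927001953)
right ((559.0152587890625, -375.3434753417969), (157.28460693359375, 160.81224060058594), 4.1086225509643555)
left [ 81  72  42  39  87 101  92  60  41  44  42  30  28  23  26  21  28  26
  27  25  26  30  20  20  29  38  75 100  98  62  48  40  32  28  28  28] [121 120 119 111  93  88  97  92  60  45  40  28  23  18  22  20  21  22
  27  27  27  28  26  24  27  31  52  83  98  93  52  50  76 111 102  84]
mid [ 30  24  31  27  26  24  31  42  90 100  78  40  29  27  27  27  26  24
  26  25  27  31  24  34  55  95 100  65  33  28  23  31  24  31  24  27] [121 123 123 119 114 104  99  87  97  90  54  45  45  41  29  25  29  30
  26  26  28  24  26  51  85  97  87  56  49  40  33  37  54  89 109  83]
right [ 26  26  24  23  27  26  18  36  40  39  45  76  99  94  58  33  28  28
  32  39  41  37  44  72 101  92  57  33  20  30  21   9  25  27  27  25] [122 120 120 111  97  94  72  34  36  65  95  89  63  45  43  40  37  34
  32  34  34  65  97  97  76  46  34  30  29  28  35  77 111 100  86  59]
```

View pics/crop.png

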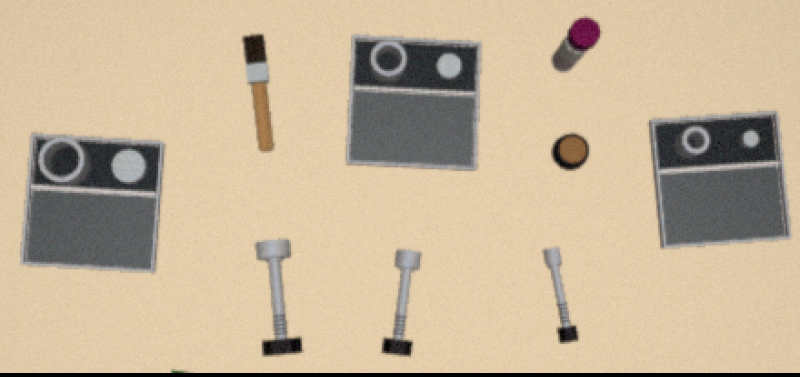

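Pictures: the three grey tampers in the top view are large (262,258), medium (331,260) and small (418,257). Their measured lengths and head diameters, 135/39, 124/30 and 114/19 mm, match the three sizes. The green (208,330) and yellow (115,310) ones are look-alikes. Ring outer diameters of about 26, 21 and 16 px make the left tray large, the middle one medium and the right one small. The enlarged crop confirms this.

Add to h.py:
```python
TR=dict(large=((.5315,.3771),np.radians(-3.6)),medium=((.6525,-.0054),np.radians(-2.95)),small=((.5590,-.3753),np.radians(4.1)))
def place(n):
    o,th=TR[n];r,L,b=T[n];c,s=np.cos(th),np.sin(th)
    return np.array(o)+np.array([[c,-s],[s,c]])@[-.031,L/2-b],th+np.pi/2
def go(x,y,z,yaw):
    st=get_state();C=R.from_quat(st["eef_rot"]);D=R.from_euler("z",yaw)*R.from_matrix(np.diag([1,-1,-1]))
    print(round(st["clock"],1),"d",np.round(C.inv().apply(np.array([x,y,z])-st["tool_pos"]),4),"rot",np.round((C.inv()*D).as_rotvec(),4))
```

Run:
```python
from h import *
for n in T: print(n,place(n))
go(.4369,-.1747,.10,.1807)
```

```text
small (array([ 0.52676378, -0.35916351]), np.float64(1.642354826126664))
medium (array([0.62274535, 0.01956439]), np.float64(1.519309113861064))
large (array([0.50226907, 0.40619283]), np.float64(1.5079644737231006))
0.1 d [ 0.3513 -0.3111  0.1385] rot [-0.0016  0.0002  0.1671]
```

Careful with the scale: shifts go in units of 50 mm. That gives: 0.351 m is 7.02, 0.35 m is 7.

Call:
step_hand --rows '[1,0.8,-0.7,0.3,0,0,0,1,7,-6.2,2.76,0,0,0.167,1,7.02,-6.22,2.76,0,0,0.167,1,7.02,-6.22,2.76,0,0,0.167,1,7.02,-6.22,2.76,0,0,0.167,1,7.02,-6.22,2.76,0,0,0.167,1,7.02,-6.22,2.76,0,0,0.167,1,7.02,-6.22,2.76,0,0,0.167,1,7.02,-6.22,2.76,0,0,0.167,1,7.02,-6.22,2.76,0,0,0.167]' --squeeze 30

```text
clock: 1.1
tool_pos: [0.4381, -0.1724, 0.0998]
eef_rot: [0.996, 0.092, -0.0, -0.001]
contact_force: [0.7, -0.5, -0.3]
opening: 1.003
finger_force: 0.0
```

Call:
step_hand --rows '[1,0,0,0,0,0,0,1,0,0,0,0,0,0,1,0,0,0,0,0,0,1,0,0,0,0,0,0]'

```text
clock: 1.5
tool_pos: [0.4363, -0.1774, 0.1011]
eef_rot: [0.996, 0.089, -0.0, 0.001]
contact_force: [-0.5, -0.6, 0.0]
opening: 1.001
finger_force: 0.0
```

Run:
```python
from h import *
go(.4369,-.1747,.003,.1807);print(get_state()["q"])
```

```text
1.5 d [ 0.0011 -0.0027  0.0981] rot [ 0.0011  0.0002 -0.0032]
[ 0.29065059  0.74523083 -0.00489947  2.14261761  0.01750472  0.25346813
 -1.12317539]
```

To row units: 0.085 m is 1.7, 0.075 m is 1.5.

Call:
step_hand --rows '[1,0.02,-0.04,0.6,0,0,0,1,0.02,-0.04,1,0,0,0,1,0.02,-0.04,1.3,0,0,0,1,0.02,-0.04,1.5,0,0,0,1,0.02,-0.04,1.7,0,0,0,1,0.02,-0.04,1.7,0,0,0,1,0.02,-0.04,1.7,0,0,0]'

```text
clock: 2.2
tool_pos: [0.4376, -0.1738, 0.016]
eef_rot: [0.996, 0.09, 0.0, 0.0]
contact_force: [0.3, 0.4, 0.6]
opening: 1.001
finger_force: 0.0
```

Run:
```python
from h import *
for i in range(3): go(.4369,-.1747,.003,.1807)
p,d=snapshot("top");cv2.imwrite("pics/a1.png",p[150:350,320:520,::-1].repeat(3,0).repeat(3,1))
for i in range(3): go(.4369,-.1747,.003,.1807)
```

```text
2.2 d [-0.0009  0.0008  0.013 ] rot [ 0.0003 -0.0002 -0.0004]
2.2 d [-0.0009  0.0008  0.013 ] rot [ 0.0003 -0.0002 -0.0004]
2.2 d [-0.0009  0.0008  0.013 ] rot [ 0.0003 -0.0002 -0.0004]
2.2 d [-0.0011  0.0008  0.0132] rot [ 0.0005 -0.0006 -0.0002]
2.2 d [-0.0011  0.0008  0.0132] rot [ 0.0005 -0.0006 -0.0002]
2.2 d [-0.0011  0.0008  0.0132] rot [ 0.0005 -0.0006 -0.0002]
```

To row units: 0.012 m is 0.24, 0.006 m is 0.12.

Call:
step_hand --rows '[1,-0.02,0.02,0.12,0,0,0,1,-0.02,0.02,0.24,0,0,0,1,-0.02,0.02,0.24,0,0,0,0.3,-0.02,0.02,0.24,0,0,0,0.3,-0.02,0.02,0.24,0,0,0,0.3,-0.02,0.02,0.24,0,0,0,0,-0.02,0.02,0.24,0,0,0,0,-0.02,0.02,0.24,0,0,0,0,-0.02,0.02,0.24,0,0,0,0,-0.02,0.02,0.24,0,0,0]' --squeeze 30

```text
clock: 3.25
tool_pos: [0.437, -0.1747, 0.0038]
eef_rot: [0.996, 0.09, 0.0, 0.0]
contact_force: [-0.1, 0.5, -0.9]
opening: 0.39
finger_force: 0.0
```

Call:
step_hand --rows '[0,0,0,0,0,0,0,0,0,0,0,0,0,0,0,0,0,0,0,0,0,0,0,0,0,0,0,0]'

```text
clock: 3.65
tool_pos: [0.4369, -0.1747, 0.0037]
eef_rot: [0.996, 0.09, 0.0, 0.0]
contact_force: [-0.5, -0.4, -0.1]
opening: 0.1
finger_force: 30.0
```

Call:
step_hand --rows '[0,0,0,-0.2,0,0,0,0,0,0,-0.5,0,0,0,0,0,0,-0.8,0,0,0,0,0,0,-1.1,0,0,0,0,0,0,-1.3,0,0,0,0,0,0,-1.4,0,0,0,0,0,0,-1.4,0,0,0,0,0,0,-1.4,0,0,0]'

```text
clock: 4.45
tool_pos: [0.4366, -0.1746, 0.0734]
eef_rot: [0.996, 0.09, -0.0, -0.0]
contact_force: [0.1, -1.0, -2.0]
opening: 0.099
finger_force: 30.0
```

Run:
```python
from h import *
p,d=snapshot("scene");cv2.imwrite("pics/s1.png",cv2.resize(p[120:370,60:310,::-1],(600,600)))
(x,y),w=place("small");go(x,y,.07,w)
```

```text
4.5 d [0.0555 0.1979 0.0032] rot [-8.0000e-04  5.0000e-04 -1.4614e+00]
```

View pics/s1.png

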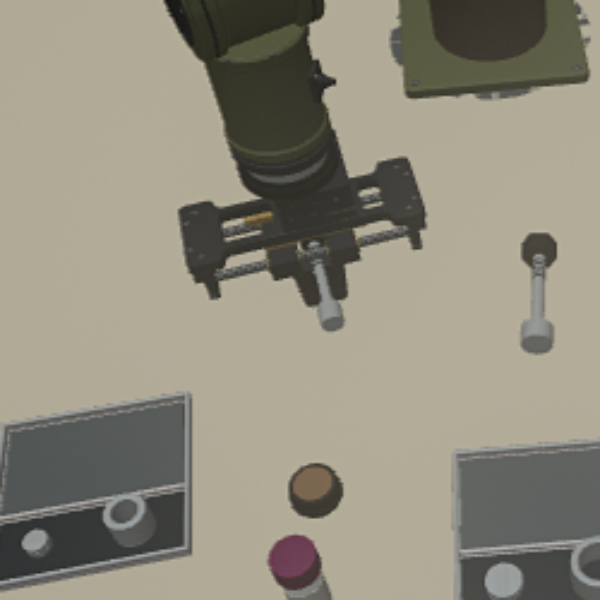

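The tamper hangs level in the grip at about (325,290) in the crop, and nothing else was disturbed. Carrying on.

To row units: 0.01 m is 0.2, 0.006 m is 0.12.

Call:
step_hand --rows '[0,0.06,0.2,0,0,0,-0.05,0,0.12,0.4,0,0,0,-0.15,0,0.2,0.7,0,0,0,-0.25,0,0.28,1,0,0,0,-0.37,0,0.36,1.3,0,0,0,-0.49,0,0.44,1.6,0,0,0,-0.61,0,0.52,1.9,0,0,0,-0.73,0,0.6,2.2,0,0,0,-0.85,0,0.7,2.5,0,0,0,-0.95,0,0.76,2.7,0,0,0,-1.03]'

```text
clock: 5.5
tool_pos: [0.4982, -0.3017, 0.0726]
eef_rot: [0.822, 0.57, -0.0, -0.0]
contact_force: [-0.6, -0.1, -1.1]
opening: 0.102
finger_force: 30.0
```

Run:
```python
from h import *
(x,y),w=place("small");go(x,y,.07,w)
```

```text
5.5 d [-0.0439  0.0469  0.0026] rot [-0.0013  0.     -0.429 ]
```

Call:
step_hand --rows '[0,-0.2,0.2,0,0,0,-0.1,0,-0.4,0.4,0,0,0,-0.2,0,-0.6,0.6,0.2,0,0,-0.3,0,-0.74,0.8,0.4,0,0,-0.38,0,-0.88,0.94,0.6,0,0,-0.429,0,-0.88,0.94,0.8,0,0,-0.429,0,-0.88,0.94,0.86,0,0,-0.429,0,-0.88,0.94,0.86,0,0,-0.429,0,-0.88,0.94,0.86,0,0,-0.429]'

```text
clock: 6.4
tool_pos: [0.5271, -0.3575, 0.031]
eef_rot: [0.682, 0.731, 0.0, -0.0]
contact_force: [-1.5, -0.7, -0.8]
opening: 0.101
finger_force: 30.0
```

Run:
```python
from h import *
(x,y),w=place("small");go(x,y,.007,w)
p,d=snapshot("scene");cv2.imwrite("pics/s2.png",cv2.resize(p[220:400,20:260,::-1],(800,600)))
```

```text
6.4 d [-0.0016 -0.0005  0.024 ] rot [ 0.0001 -0.0002 -0.0019]
```

View pics/s2.png

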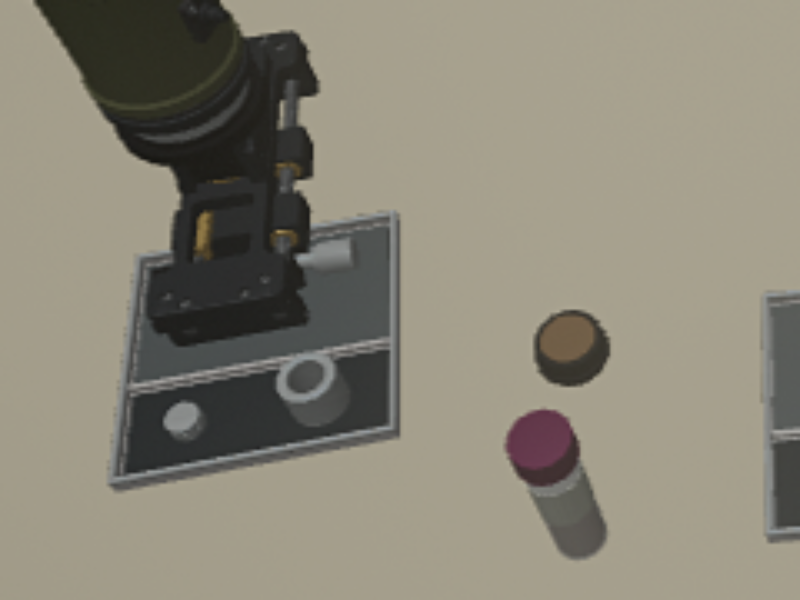

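The small tamper's head shows at (330,255), over the lined compartment of the small tray and parallel to it.

To row units: 0.0235 m is 0.47, 0.023 m is 0.46.

Call:
step_hand --rows '[0,-0.03,0,0.12,0,0,0,0,-0.03,0,0.24,0,0,0,0,-0.03,0,0.32,0,0,0,0,-0.03,0,0.38,0,0,0,0,-0.03,0,0.42,0,0,0,0,-0.03,0,0.44,0,0,0,0,-0.03,0,0.46,0,0,0,0,-0.03,0,0.47,0,0,0,0,-0.03,0,0.47,0,0,0]'

```text
clock: 7.35
tool_pos: [0.5272, -0.3598, 0.0073]
eef_rot: [0.682, 0.731, 0.0, 0.0]
contact_force: [-0.1, 0.3, -1.3]
opening: 0.098
finger_force: 30.0
```

Call:
step_hand --rows '[0,0,0,0.01,0,0,0,0,0,0,0.02,0,0,0,0,0,0,0.02,0,0,0,0,0,0,0.02,0,0,0]'

```text
clock: 7.75
tool_pos: [0.5273, -0.3599, 0.0067]
eef_rot: [0.682, 0.731, 0.0, 0.0]
contact_force: [-1.7, 0.7, 4.9]
opening: 0.098
finger_force: 30.0
```

Call:
step_hand --rows '[0.14,0,0,0,0,0,0,0.18,0,0,0,0,0,0,0.25,0,0,0,0,0,0,0.3,0,0,0,0,0,0,0.3,0,0,0,0,0,0,0.3,0,0,-0.4,0,0,0,0.3,0,0,-1,0,0,0,0.3,0,0,-1.8,0,0,0,0.3,0,0,-2.4,0,0,0,1,0,0,-2.4,0,0,0]'

```text
clock: 8.75
tool_pos: [0.5305, -0.3601, 0.1325]
eef_rot: [0.682, 0.731, 0.002, 0.004]
contact_force: [0.5, -0.2, -0.0]
opening: 0.37
finger_force: 0.0
```

Run:
```python
from h import *
go(.4342,.0079,.12,-.1272)
```

```text
8.8 d [ 0.3739 -0.0708  0.0105] rot [ 0.0098 -0.0049  1.7671]
```

To row units: 0.37 m is 7.4, -0.07 m is -1.4.

Call:
step_hand --rows '[1,0.6,-0.1,0,0,0,0.15,1,7.4,-1.4,0.2,0,0,1.7,1,7.4,-1.4,0.2,0,0,1.765,1,7.4,-1.4,0.2,0,0,1.765,1,7.4,-1.4,0.2,0,0,1.765,1,7.4,-1.4,0.2,0,0,1.765,1,7.4,-1.4,0.2,0,0,1.765,1,7.4,-1.4,0.2,0,0,1.765,1,7.4,-1.4,0.2,0,0,1.765,1,7.4,-1.4,0.2,0,0,1.765]' --quiet true

```text
ok
```

Call:
step_hand --rows '[1,0,0,0,0,0,0.15,1,0,0,0,0,0,0.3,1,0,0,0,0,0,0.3,1,0,0,0,0,0,0.3]'

```text
clock: 10.15
tool_pos: [0.4318, 0.0047, 0.1165]
eef_rot: [1.0, -0.008, 0.0, 0.0]
contact_force: [0.2, -0.2, -0.1]
opening: 1.003
finger_force: 0.0
```

```bash
python3 - <<'E'
from h import *
p,d=snapshot("scene");cv2.imwrite("pics/s3.png",cv2.resize(p[220:400,20:260,::-1],(800,600)))
go(.4342,.0079,.12,-.1272)
E
```

```text
10.2 d [ 0.0023 -0.0034 -0.0036] rot [ 4.000e-04 -1.000e-04  1.103e-01]
```

View pics/s3.png

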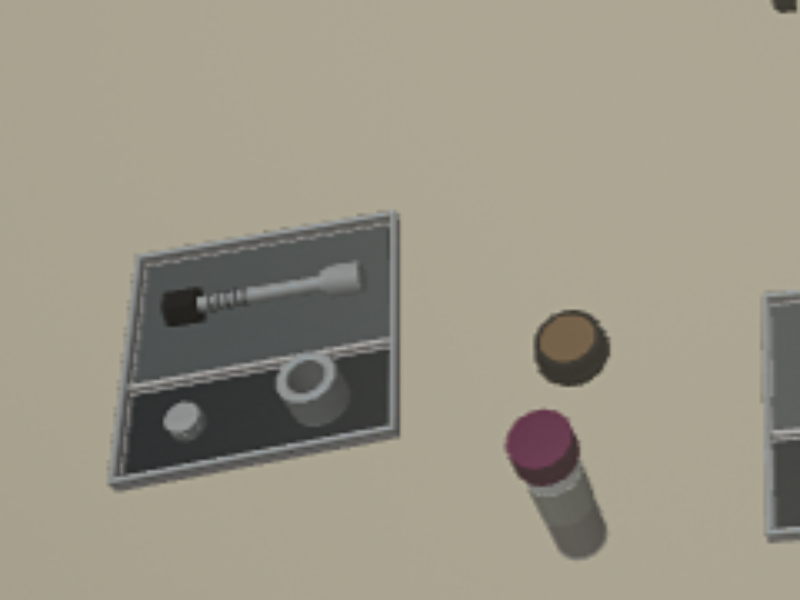

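The small tamper lies flat and straight in its compartment, head at (345,278) and knob at (183,307). On to the medium one.

To row units: 0.085 m is 1.7, 0.08 m is 1.6.

Call:
step_hand --rows '[1,0.04,-0.06,0,0,0,0.11,1,0.04,-0.06,0.4,0,0,0.11,1,0.04,-0.06,1,0,0,0.11,1,0.04,-0.06,1.4,0,0,0.11,1,0.04,-0.06,1.6,0,0,0.11,1,0.04,-0.06,1.7,0,0,0.11,1,0.04,-0.06,1.7,0,0,0.11,1,0.04,-0.06,1.7,0,0,0.11]'

```text
clock: 11.0
tool_pos: [0.439, 0.0073, 0.0359]
eef_rot: [0.998, -0.065, -0.005, 0.0]
contact_force: [-0.3, -0.2, 0.1]
opening: 1.002
finger_force: 0.0
```

```bash
python3 - <<'E'
from h import *
go(.4342,.0079,.004,-.1272)
E
```

```text
11.0 d [-0.0045 -0.      0.0319] rot [ 0.0013  0.009  -0.0033]
```

Call:
step_hand --rows '[1,-0.04,0,0.1,0,0,0,1,-0.04,0,0.1,0,0,0,1,-0.04,0,0.1,0,0,0]'

```text
clock: 11.3
tool_pos: [0.4389, 0.0076, 0.0325]
eef_rot: [0.998, -0.065, -0.007, 0.001]
contact_force: [-0.1, -0.1, 0.1]
opening: 0.999
finger_force: 0.0
```

```bash
python3 - <<'E'
from h import *
go(.4342,.0079,.004,-.1272); print(get_state()["q"])
E
```

```text
11.3 d [-0.0044  0.0003  0.0285] rot [ 0.0022  0.0131 -0.0028]
[-0.09511732  0.88441816 -0.0427846   2.24166327  0.83104923  0.0433321
 -2.65400427]
```

The wrist has reached its q6 and q7 limits here, close in to the base. I'll rise and take the rod with the hand half-turned, which gives the same grasp with more room in q5 and q7.

To row units: -0.12 m is -2.4, -0.1 m is -2.

Call:
step_hand --rows '[1,0,0,-0.6,0,0,0,1,0,0,-1.4,0,0,0,1,0,0,-2,0,0,-0.1,1,0,0,-2.4,0,0,-1.5,1,0,0,-2.4,0,0,-1.5,1,0,0,-2.4,0,0,-1.5,1,0,0,-2.4,0,0,-1.5,1,0,0,-2.4,0,0,-1.5,1,0,0,-2.4,0,0,-1.5,1,0,0,-2.4,0,0,-1.5]'

```text
clock: 12.3
tool_pos: [0.4402, 0.0073, 0.1523]
eef_rot: [0.871, 0.491, -0.006, -0.003]
contact_force: [0.3, 0.8, -0.0]
opening: 1.0
finger_force: 0.0
```

Call:
step_hand --rows '[1,0,0,0,0,0,-1.9,1,0,0,0,0,0,-1.9,1,0,0,0,0,0,-1.9,1,0,0,0,0,0,-1.9,1,0,0,0,0,0,-1.9,1,0,0,0,0,0,-1.9,1,0,0,0,0,0,-1.9,1,0,0,0,0,0,-1.9,1,0,0,0,0,0,-1.9,1,0,0,0,0,0,-1.9]'

```text
clock: 13.3
tool_pos: [0.4402, 0.0072, 0.1522]
eef_rot: [0.303, 0.953, -0.003, -0.006]
contact_force: [0.4, 0.2, -0.3]
opening: 1.0
finger_force: 0.0
```

```bash
python3 - <<'E'
from h import *
go(.4342,.0079,.10,-.1272+np.pi); print(get_state()["q"])
E
```

```text
13.3 d [ 0.0048 -0.0024  0.0523] rot [-0.0066 -0.0125 -0.4881]
[ 0.53179523  0.86871482 -1.14130755  2.15151551  1.06977949  0.90733504
 -0.32336673]
```

To row units: 0.12 m is 2.4, 0.11 m is 2.2.

Call:
step_hand --rows '[1,0.1,-0.04,0,0,0,-0.15,1,0.1,-0.04,0.2,-0.003,-0.006,-0.3,1,0.1,-0.04,0.6,-0.007,-0.012,-0.488,1,0.1,-0.04,1,-0.007,-0.012,-0.488,1,0.1,-0.04,1.4,-0.007,-0.012,-0.488,1,0.1,-0.04,1.8,-0.007,-0.012,-0.488,1,0.1,-0.04,2.2,-0.007,-0.012,-0.488,1,0.1,-0.04,2.4,-0.007,-0.012,-0.488,1,0.1,-0.04,2.4,-0.007,-0.012,-0.488,1,0.1,-0.04,2.4,-0.007,-0.012,-0.488]'

```text
clock: 14.3
tool_pos: [0.4337, 0.009, 0.0328]
eef_rot: [0.067, 0.998, 0.001, 0.0]
contact_force: [-0.5, -0.6, -0.4]
opening: 0.999
finger_force: 0.0
```

```bash
python3 - <<'E'
from h import *
go(.4342,.0079,.004,-.1272+np.pi); print(get_state()["q"])
E
```

```text
14.3 d [-0.0006 -0.0011  0.0288] rot [ 0.0016  0.0001 -0.0061]
[ 0.47051082  1.12062969 -1.06023027  2.24006555  1.48455315  0.90685705
 -0.18311514]
```

To row units: 0.0285 m is 0.57, 0.028 m is 0.56.

Call:
step_hand --rows '[1,0,-0.02,0.2,0,0,-0.006,1,0,-0.02,0.36,0,0,-0.006,1,0,-0.02,0.48,0,0,-0.006,1,0,-0.02,0.56,0,0,-0.006,0.4,0,-0.02,0.57,0,0,-0.006,0.3,0,-0.02,0.57,0,0,-0.006,0.3,0,-0.02,0.57,0,0,-0.006,0,0,-0.02,0.57,0,0,-0.006,0,0,-0.02,0.57,0,0,-0.006,0,0,-0.02,0.57,0,0,-0.006]' --squeeze 35

```text
clock: 15.3
tool_pos: [0.4336, 0.0079, 0.004]
eef_rot: [0.064, 0.998, 0.001, 0.0]
contact_force: [-0.7, -0.2, 0.4]
opening: 0.479
finger_force: 0.0
```

Call:
step_hand --rows '[0,0,0,0,0,0,0,0,0,0,0,0,0,0,0,0,0,0,0,0,0,0,0,0,0,0,0,0]'

```text
clock: 15.7
tool_pos: [0.4335, 0.0079, 0.0038]
eef_rot: [0.064, 0.998, 0.001, -0.0]
contact_force: [0.3, -0.2, 0.6]
opening: 0.124
finger_force: 35.1
```

Add to h.py:
```python
def placeF(n):
    o,th=TR[n];r,L,b=T[n];c,s=np.cos(th),np.sin(th)
    return np.array(o)+np.array([[c,-s],[s,c]])@[-.031,-(L/2-b)],th+np.pi/2
```

```text
(no output)
```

Call:
step_hand --rows '[0,0,0,-0.2,0,0,0,0,0,0,-0.5,0,0,0,0,0,0,-0.8,0,0,0,0,0,0,-1.1,0,0,0,0,0,0,-1.3,0,0,0,0,0,0,-1.4,0,0,0,0,0,0,-1.4,0,0,0,0,0,0,-1.4,0,0,0]'

```text
clock: 16.5
tool_pos: [0.4333, 0.0076, 0.0737]
eef_rot: [0.064, 0.998, 0.0, -0.0]
contact_force: [0.0, 1.2, -2.0]
opening: 0.122
finger_force: 35.0
```

Run:
```python
from h import *
p,d=snapshot("scene");cv2.imwrite("pics/s4.png",cv2.resize(p[150:390,200:440,::-1],(600,600)))
(x,y),w=placeF("medium");print(x,y,w);go(x,y,.07,w);print(get_state()["q"])
```

```text
0.6203368118411757 -0.027173592433497713 1.519309113861064
16.6 d [-0.19   -0.0107  0.0033] rot [ 1.0000e-04 -1.5000e-03  1.4947e+00]
[ 0.49497788  1.03708552 -1.10291211  2.23105135  1.35984883  0.90262639
 -0.0890903 ]
```

View pics/s4.png

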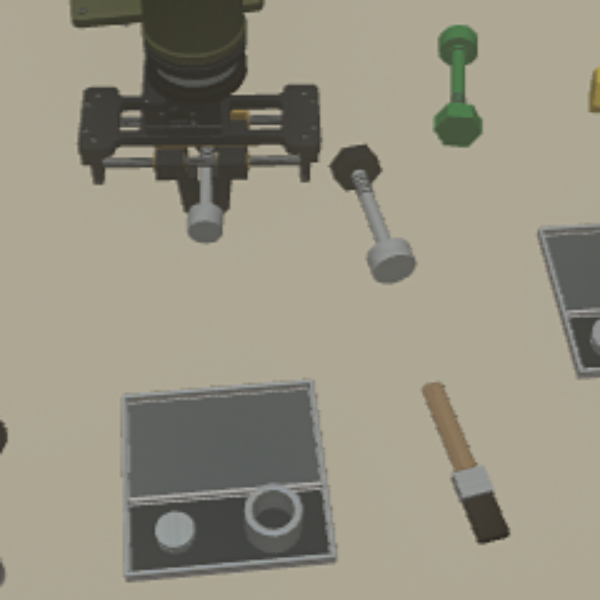

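The medium tamper is held level, head at (205,222) in the crop, and the rest is undisturbed.

Call:
step_hand --rows '[0,-0.16,0,0,0,0,0.05,0,-0.4,-0.02,0,0,0,0.15,0,-0.7,-0.04,0,0,0,0.26,0,-1,-0.06,0,0,0,0.37,0,-1.3,-0.08,0,0,0,0.49,0,-1.6,-0.1,0,0,0,0.61,0,-1.9,-0.12,0,0,0,0.73,0,-2.2,-0.14,0,0,0,0.85,0,-2.5,-0.16,0,0,0,0.97,0,-2.8,-0.16,0,0,0,1.07]'

```text
clock: 17.55
tool_pos: [0.5721, -0.0185, 0.0732]
eef_rot: [0.567, 0.824, 0.0, -0.001]
contact_force: [0.0, -0.3, -2.5]
opening: 0.123
finger_force: 35.0
```

Run:
```python
from h import *
(x,y),w=placeF("medium");go(x,y,.03,w)
```

```text
17.6 d [-0.0254  0.0419  0.0431] rot [-0.0006 -0.0013  0.4177]
```

To row units: 0.043 m is 0.86, 0.042 m is 0.84.

Call:
step_hand --rows '[0,-0.12,0.2,0,0,0,0.1,0,-0.24,0.4,0,0,0,0.2,0,-0.36,0.6,0.1,0,0,0.3,0,-0.44,0.76,0.2,0,0,0.37,0,-0.5,0.84,0.4,0,0,0.418,0,-0.5,0.84,0.6,0,0,0.418,0,-0.5,0.84,0.8,0,0,0.418,0,-0.5,0.84,0.86,0,0,0.418,0,-0.5,0.84,0.86,0,0,0.418,0,-0.5,0.84,0.86,0,0,0.418]'

```text
clock: 18.55
tool_pos: [0.6196, -0.0255, 0.031]
eef_rot: [0.723, 0.691, 0.001, -0.001]
contact_force: [0.8, -0.0, -1.7]
opening: 0.122
finger_force: 35.0
```

Run:
```python
from h import *
(x,y),w=placeF("medium");go(x,y,.007,w)
```

```text
18.6 d [-0.0016  0.0008  0.024 ] rot [ 0.0001 -0.0018  0.0073]
```

To row units: 0.024 m is 0.48, 0.023 m is 0.46.

Call:
step_hand --rows '[0,-0.03,0.02,0.12,0,0,0.007,0,-0.03,0.02,0.24,0,0,0.007,0,-0.03,0.02,0.32,0,0,0.007,0,-0.03,0.02,0.38,0,0,0.007,0,-0.03,0.02,0.42,0,0,0.007,0,-0.03,0.02,0.44,0,0,0.007,0,-0.03,0.02,0.46,0,0,0.007,0,-0.03,0.02,0.48,0,0,0.007,0,-0.03,0.02,0.48,0,0,0.007,0,-0.03,0.02,0.48,0,0,0.007]'

```text
clock: 19.55
tool_pos: [0.6206, -0.0272, 0.0069]
eef_rot: [0.725, 0.689, 0.001, -0.0]
contact_force: [0.3, -0.7, -0.9]
opening: 0.124
finger_force: 35.0
```

Call:
step_hand --rows '[0,0,0,0,0,0,0]'

```text
clock: 19.65
tool_pos: [0.6206, -0.0272, 0.007]
eef_rot: [0.725, 0.689, 0.001, -0.0]
contact_force: [0.5, 1.1, -1.8]
opening: 0.12
finger_force: 35.0
```

Run:
```python
from h import *
(x,y),w=placeF("medium");go(x,y,.007,w)
```

```text
19.6 d [ 0.     -0.0003 -0.    ] rot [ 0.0002 -0.0016 -0.0001]
```

To row units: 0.0008 m is 0.016, 0.0005 m is 0.01.

Call:
step_hand --rows '[0,0,0,0.01,0,0,0,0,0,0,0.016,0,0,0,0,0,0,0.016,0,0,0]'

```text
clock: 19.95
tool_pos: [0.6207, -0.0272, 0.0068]
eef_rot: [0.725, 0.689, 0.001, -0.0]
contact_force: [-2.3, -0.8, 5.8]
opening: 0.121
finger_force: 35.0
```

Contact with the floor. Release and rise.

Call:
step_hand --rows '[0.16,0,0,0,0,0,0,0.2,0,0,0,0,0,0,0.27,0,0,0,0,0,0,0.32,0,0,0,0,0,0,0.32,0,0,0,0,0,0,0.32,0,0,-0.4,0,0,0,0.32,0,0,-1,0,0,0,0.32,0,0,-1.8,0,0,0,0.32,0,0,-2.4,0,0,0,1,0,0,-2.4,0,0,0]'

```text
clock: 20.95
tool_pos: [0.6234, -0.0258, 0.1322]
eef_rot: [0.725, 0.689, 0.004, 0.002]
contact_force: [-0.3, 0.2, 0.3]
opening: 0.385
finger_force: 0.0
```

Run:
```python
from h import *
go(.4448,.1602,.12,.0903+np.pi);print(get_state()["q"])
```

```text
20.9 d [ 0.1766 -0.188   0.0112] rot [ 0.0099  0.0047 -1.7124]
[ 0.45573558  0.99308867 -0.96712568  1.64700421  0.94065182  1.02024213
 -0.8785983 ]
```

Call:
step_hand --rows '[1,0.2,-0.2,0,0,0,-0.1,1,3.4,-3.6,0.22,0,0,-1.7,1,3.52,-3.76,0.22,0,0,-1.712,1,3.52,-3.76,0.22,0,0,-1.712,1,3.52,-3.76,0.22,0,0,-1.712,1,3.52,-3.76,0.22,0,0,-1.712,1,3.52,-3.76,0.22,0,0,-1.712,1,3.52,-3.76,0.22,0,0,-1.712,1,3.52,-3.76,0.22,0,0,-1.712,1,3.52,-3.76,0.22,0,0,-1.712]' --quiet true

```text
ok
```

Call:
step_hand --rows '[1,0,0,0,0,0,-0.15,1,0,0,0,0,0,-0.28,1,0,0,0,0,0,-0.28,1,0,0,0,0,0,-0.28]'

```text
clock: 22.35
tool_pos: [0.4418, 0.1579, 0.1154]
eef_rot: [-0.052, 0.999, 0.001, 0.0]
contact_force: [-0.0, 0.0, 0.5]
opening: 0.999
finger_force: 0.0
```

```bash
python3 - <<'E'
from h import *
p,d=snapshot("top");cv2.imwrite("pics/t5.png",cv2.resize(p[90:310,220:450,::-1],(624,600)))
go(.4448,.1602,.03,.0903+np.pi);print(get_state()["q"])
E
```

```text
22.4 d [-0.0031  0.0018  0.0854] rot [0.0012 0.0003 0.0146]
[ 0.218996    1.01665566 -1.21545323  2.10753571  1.21020901  1.01884757
 -0.00799961]
```

View pics/t5.png

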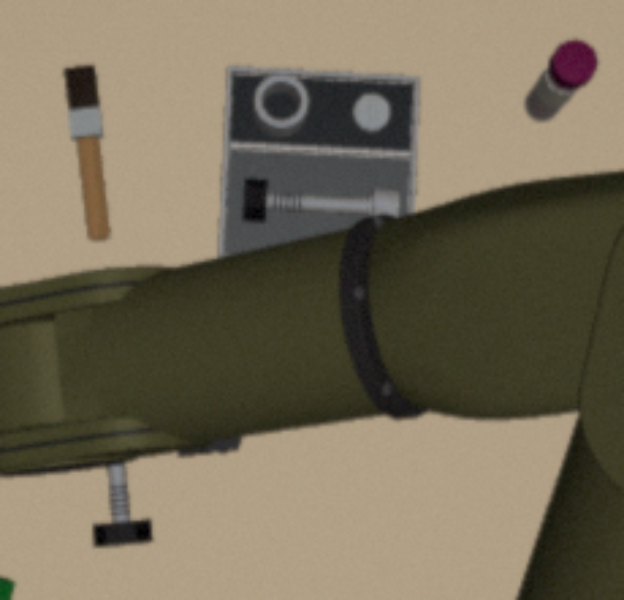

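The medium tamper lies straight in its tray, head at (385,203) and knob at (255,200). Now lower onto the large one.

To row units: 0.08 m is 1.6, 0.075 m is 1.5.

Call:
step_hand --rows '[1,-0.06,0.04,0.4,0,0,0.014,1,-0.06,0.04,0.8,0,0,0.014,1,-0.06,0.04,1.2,0,0,0.014,1,-0.06,0.04,1.5,0,0,0.014,1,-0.06,0.04,1.6,0,0,0.014,1,-0.06,0.04,1.6,0,0,0.014,1,-0.06,0.04,1.6,0,0,0.014]'

```text
clock: 23.1
tool_pos: [0.4449, 0.1608, 0.0359]
eef_rot: [-0.046, 0.999, 0.001, 0.0]
contact_force: [0.1, 0.1, -0.3]
opening: 1.0
finger_force: 0.0
```

```bash
python3 - <<'E'
from h import *
go(.4448,.1602,.005,.0903+np.pi)
E
```

```text
23.1 d [ 0.0002 -0.0006  0.0309] rot [0.0019 0.001  0.0027]
```

Call:
step_hand --rows '[1,0,-0.02,0.2,0,0,0.003,1,0,-0.02,0.36,0,0,0.003,1,0,-0.02,0.5,0,0,0.003,1,0,-0.02,0.58,0,0,0.003,0.6,0,-0.02,0.63,0,0,0.003,0.35,0,-0.02,0.63,0,0,0.003,0.3,0,-0.02,0.63,0,0,0.003,0,0,-0.02,0.63,0,0,0.003,0,0,-0.02,0.63,0,0,0.003,0,0,-0.02,0.63,0,0,0.003]' --squeeze 45

```text
clock: 24.1
tool_pos: [0.4448, 0.1595, 0.0039]
eef_rot: [-0.045, 0.999, 0.001, 0.0]
contact_force: [-0.5, 0.6, -0.3]
opening: 0.479
finger_force: 0.0
```

Call:
step_hand --rows '[0,0,0,0,0,0,0,0,0,0,0,0,0,0,0,0,0,0,0,0,0,0,0,0,0,0,0,0]'

```text
clock: 24.5
tool_pos: [0.4447, 0.1596, 0.0038]
eef_rot: [-0.045, 0.999, 0.001, 0.0]
contact_force: [0.7, 1.7, -1.1]
opening: 0.138
finger_force: 45.1
```

Call:
step_hand --rows '[0,0,0,-0.2,0,0,0,0,0,0,-0.4,0,0,0,0,0,0,-0.7,0,0,0,0,0,0,-1,0,0,0,0,0,0,-1.2,0,0,0,0,0,0,-1.34,0,0,0,0,0,0,-1.4,0,0,0,0,0,0,-1.4,0,0,0,0,0,0,-1.4,0,0,0]'

```text
clock: 25.4
tool_pos: [0.4445, 0.1591, 0.0734]
eef_rot: [-0.045, 0.999, 0.0, -0.0]
contact_force: [0.1, 0.0, -3.0]
opening: 0.143
finger_force: 45.0
```

Run:
```python
from h import *
p,d=snapshot("scene");cv2.imwrite("pics/s6.png",cv2.resize(p[120:360,270:510,::-1],(600,600)))
(x,y),w=placeF("large");print(x,y,w);go(x,y,.075,w);print(get_state()["q"])
```

```text
0.4988532692875262 0.3519001790921597 1.5079644737231006
25.4 d [-0.0716  0.1871 -0.0016] rot [ 1.0000e-04 -1.4000e-03  1.7242e+00]
[ 0.18910861  1.0841304  -1.15380829  2.11827723  1.31231301  0.98848497
 -0.08499236]
```

View pics/s6.png

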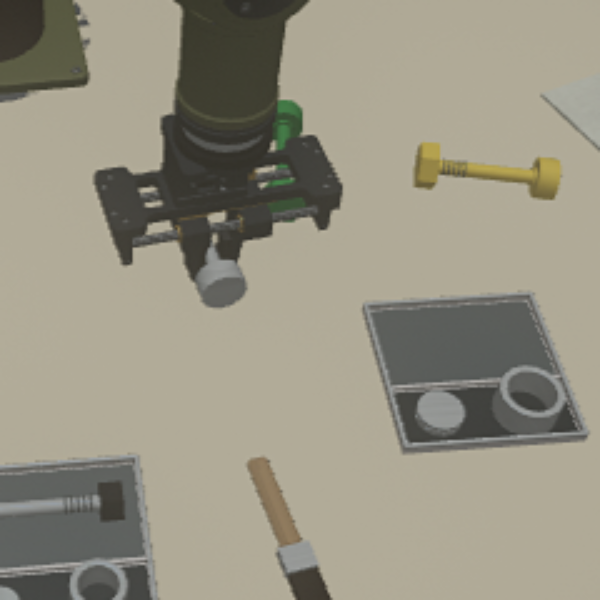

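The large tamper hangs level, head at (222,280). The brush and look-alikes haven't moved.

Careful with the scale: shifts go in units of 50 mm. That gives: 0.14 m is 2.8, 0.125 m is 2.5.

Call:
step_hand --rows '[0,-0.06,0.16,0,0,0,0.05,0,-0.14,0.4,0,0,0,0.15,0,-0.26,0.7,0,0,0,0.26,0,-0.4,1,0,0,0,0.37,0,-0.5,1.3,0,0,0,0.49,0,-0.6,1.6,0,0,0,0.61,0,-0.72,1.9,0,0,0,0.73,0,-0.84,2.2,0,0,0,0.85,0,-0.96,2.5,0,0,0,0.97,0,-1.06,2.8,0,0,0,1.08]'

```text
clock: 26.45
tool_pos: [0.4847, 0.3039, 0.0732]
eef_rot: [0.477, 0.879, 0.0, -0.001]
contact_force: [0.0, 0.2, -2.0]
opening: 0.14
finger_force: 45.0
```

Run:
```python
from h import *
(x,y),w=placeF("large");go(x,y,.075,w)
```

```text
26.4 d [ 0.0325  0.038  -0.0018] rot [-0.0008 -0.0008  0.6396]
```

To row units: 0.038 m is 0.76, 0.036 m is 0.72.

Call:
step_hand --rows '[0,0.08,0.1,0,0,0,0.1,0,0.2,0.24,0,0,0,0.2,0,0.32,0.36,0,0,0,0.3,0,0.44,0.5,0,0,0,0.4,0,0.54,0.62,0,0,0,0.5,0,0.62,0.72,0,0,0,0.58,0,0.65,0.76,0.2,0,0,0.639,0,0.65,0.76,0.4,0,0,0.639,0,0.65,0.76,0.6,0,0,0.639,0,0.65,0.76,0.7,0,0,0.639]'

```text
clock: 27.45
tool_pos: [0.4981, 0.3505, 0.0372]
eef_rot: [0.727, 0.687, -0.001, -0.0]
contact_force: [0.2, 0.4, -2.6]
opening: 0.143
finger_force: 45.0
```

Call:
step_hand --rows '[0,0,0,0,0,0,0,0,0,0,0,0,0,0]'

```text
clock: 27.65
tool_pos: [0.4987, 0.3516, 0.039]
eef_rot: [0.727, 0.687, 0.0, -0.001]
contact_force: [0.5, -0.2, -3.1]
opening: 0.142
finger_force: 45.0
```

Run:
```python
from h import *
(x,y),w=placeF("large");go(x,y,.007,w)
p,d=snapshot("scene");cv2.imwrite("pics/s7.png",cv2.resize(p[200:340,370:530,::-1],(680,595)))
```

```text
27.6 d [0.0002 0.0002 0.032 ] rot [-0.0004 -0.0015  0.0055]
```

View pics/s7.png

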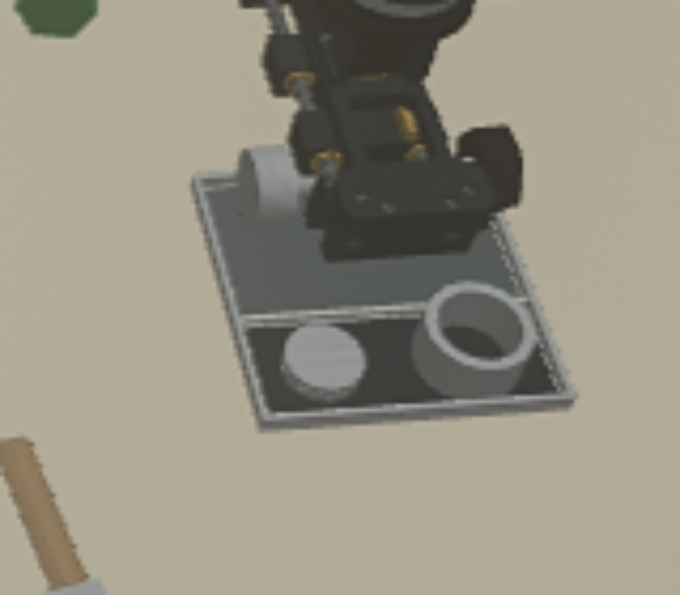

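Run:
```python
from h import *
W=cast("scene",[[426.9,243],[492.4,239]],.055)[:,:2]
o,th=TR["large"];c,s=np.cos(th),np.sin(th)
print((W-o)@np.array([[c,-s],[s,c]]))
```

```text
[[-0.03258263 -0.07023443]
 [-0.0319179   0.07291418]]
```

The held tamper is centred over the compartment to about 1 mm, so I'll set it down.

To row units: 0.032 m is 0.64, 0.031 m is 0.62.

Call:
step_hand --rows '[0,0,0,0.16,0,0,0.005,0,0,0,0.3,0,0,0.005,0,0,0,0.42,0,0,0.005,0,0,0,0.5,0,0,0.005,0,0,0,0.56,0,0,0.005,0,0,0,0.6,0,0,0.005,0,0,0,0.62,0,0,0.005,0,0,0,0.64,0,0,0.005,0,0,0,0.64,0,0,0.005,0,0,0,0.64,0,0,0.005]'

```text
clock: 28.7
tool_pos: [0.4988, 0.3518, 0.0072]
eef_rot: [0.729, 0.685, 0.001, -0.001]
contact_force: [0.3, 0.4, -2.4]
opening: 0.141
finger_force: 45.0
```

Call:
step_hand --rows '[0,0,0,0.006,0,0,0,0,0,0,0.016,0,0,0,0,0,0,0.016,0,0,0]'

```text
clock: 29.0
tool_pos: [0.4989, 0.3518, 0.0067]
eef_rot: [0.729, 0.685, 0.001, -0.0]
contact_force: [-0.5, -0.8, 2.8]
opening: 0.141
finger_force: 45.1
```

To row units: -0.16 m is -3.2, -0.13 m is -2.6.

Call:
step_hand --rows '[0.18,0,0,0,0,0,0,0.22,0,0,0,0,0,0,0.3,0,0,0,0,0,0,0.34,0,0,0,0,0,0,0.34,0,0,0,0,0,0,0.34,0,0,-0.4,0,0,0,0.34,0,0,-1,0,0,0,0.34,0,0,-1.8,0,0,0,0.34,0,0,-2.6,0,0,0,0.34,0,0,-3.2,0,0,0]'

```text
clock: 30.0
tool_pos: [0.4988, 0.3522, 0.1688]
eef_rot: [0.729, 0.685, 0.002, -0.001]
contact_force: [1.1, 0.2, 0.2]
opening: 0.343
finger_force: 0.0
```

Call:
step_hand --rows '[0.34,0.6,0.6,-0.4,0,0,0,0.34,1.2,1.2,-1,0,0,0,0.34,1.6,2,-1.6,0,0,0,0.34,2,2.6,-2,0,0,0,0.34,2,2.6,-2,0,0,0,0.34,2,2.6,-2,0,0,0,0.34,2,2.6,-2,0,0,0,0.34,2,2.6,-2,0,0,0]'

```text
clock: 30.8
tool_pos: [0.6333, 0.4422, 0.2651]
eef_rot: [0.728, 0.686, -0.001, -0.0]
contact_force: [0.0, 0.1, 0.1]
opening: 0.342
finger_force: 0.0
```

Run:
```python
from h import *
p,d=snapshot("scene");cv2.imwrite("pics/s8.png",cv2.resize(p[140:400,:,::-1],(800,325)))
p,d=snapshot("top");cv2.imwrite("pics/t8.png",p[:,:,::-1])
print(get_state()["tool_pos"],get_state()["qd"].round(3))
```

```text
[0.63396029 0.44224585 0.26558782] [-0.002 -0.001 -0.001 -0.017 -0.002  0.002  0.   ]
```

View pics/s8.png

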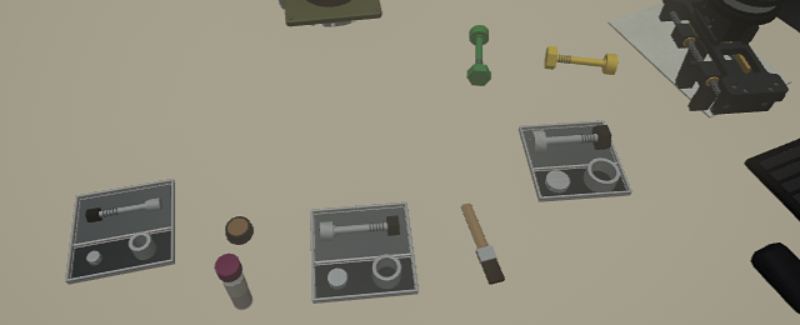

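Run:
```python
import cv2
p=cv2.imread("pics/scene0.png")
a=cv2.imread("pics/t8.png")
from h import *
q=snapshot("scene")[0][:,:,::-1]
cv2.imwrite("pics/f9.png",cv2.convertScaleAbs(cv2.resize(q[225:310,400:515],(800,591),interpolation=cv2.INTER_CUBIC),alpha=1.3))
```

```text
(no output)
```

View pics/f9.png

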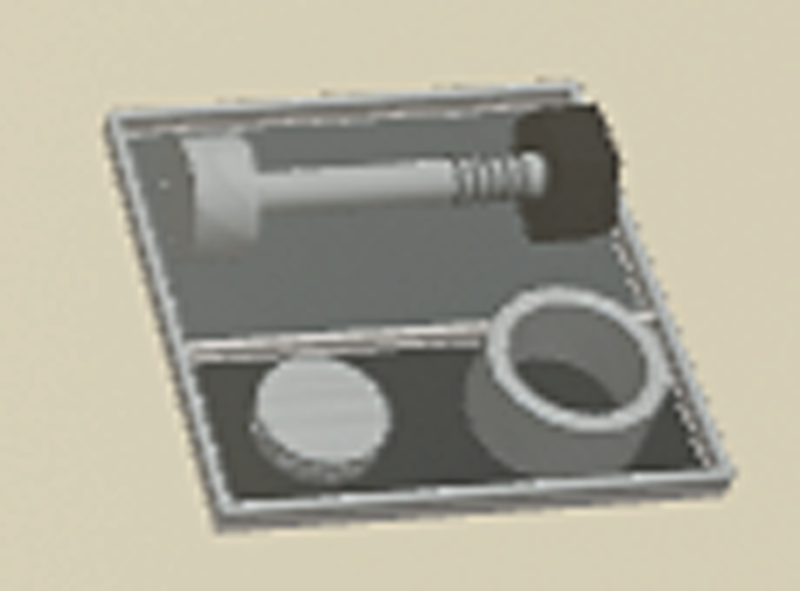

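Run:
```python
import cv2
a=cv2.imread("pics/t8.png")
cv2.imwrite("pics/t9.png",cv2.convertScaleAbs(cv2.resize(a[160:250,105:215],(733,600),interpolation=cv2.INTER_CUBIC),alpha=1.7))
```

```text
(no output)
```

View pics/t9.png

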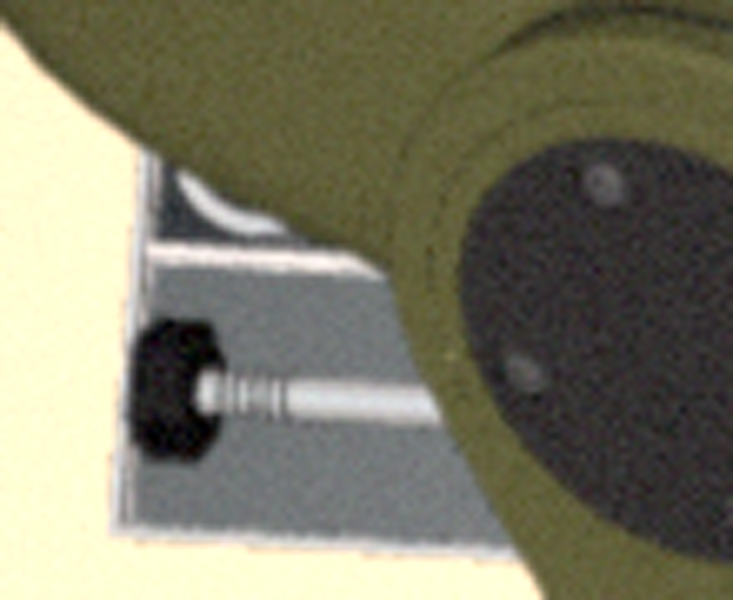

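Checked: the large knob's end shows at (132,390). Allowing for its height, it is about 8 mm inside the wall, so the tamper is centred and flat. The arm is clear of everything.

```bash
python3 -c "from plant import *;print(finish_job())"
```

```text
the job is handed in; nothing more can be done
None
```

All three tampers are back in their matching trays, lying flat and straight along the long compartments. The tube, cup, brush and look-alikes were not touched, and the job was handed in after about 31 s of robot time.

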